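Set a worn length stop free of backlash and seat the blank

TASK

Set the length stop of the drilling fixture for the next blank: the pointer of the blue slide has to stand on the line of the red tab, and since the worn screw has a few millimetres of backlash, first wind the crank back until the pointer is clearly past the tab on the crank's side and then wind it in again, so that the last movement is towards the blank. Then push the aluminium blank along its channel and press it home against the stop, firmly (about 10 N) but never harder than 25 N, and leave it there with the stop still on the line. Move the slide only with its crank, and leave the tab and the other things on the bench alone.

Things in the scene. Friction and masses are not known exactly. Their poses are not given: they have to be found in the camera images.
- fixture: drilling fixture bolted to the bench, grey base plate 116 x 350 mm. Origin: on the bench top, on the centre line below the screw; z up, y along the screw from the crank to the blank, x across it (away from the robot). Crank at the -y end, end plates 78 mm high at y = -135 to -120 and 30 to 45 mm, work channel from y = 45 to 215 mm
- channel (a point): middle of the work channel's floor (fixture x = 0, y = 130, z = 78 mm), axes as the fixture. Channel 170 mm long, 43 mm wide between two steel rails 6 mm high and 8 mm wide, open at the +y end. A dark bracket with the drill bush bridges it from y = -52 to -18 mm, 34 to 50 mm above the floor, from a post on the +x side to x = -18 mm; the blank slides under it
- screw_axis (a point): point of the fixture on the axis of the screw, in the plane of the middle of the crank grip (58 mm above the bench): centre of the circle on which the grip's middle runs; axes as the fixture
- crank (a joint): angle of the crank about the fixture's +y axis, rad; 0 with the grip straight above the screw, pi/2 with it on the +x side. Growing angle (clockwise as seen from the crank end) drives the nut towards the blank (+y), 8 mm a turn; about 0.05 N m of friction (2 N at the grip), turns without end and stays where left
- handle (a point): middle of the crank's black grip, a sleeve 16 mm thick and 46 mm long, level and parallel to the screw, 32 mm from the screw axis; it spins freely on its pin, so it can be pinched from above across its thickness and led round the circle without turning the gripper. The crank arm is at its inner end, 24 mm from the middle; else free all round
- nut (a point): top centre of the brass nut (26 x 20 x 30 mm) that the screw drives along the fixture's y; axes as the fixture
- nut_window (a point): centre of the slide's 24 mm window round the nut, at the height of nut; axes as the fixture. The nut's y in it: -2 mm when it bears on the lug on the crank's side and pulls the slide back, +2 mm when it bears on the lug on the blank's side and pushes the slide in (backlash removed); in between only about 3 N of friction holds the slide
- stop: the blue slide on its two rods with the steel arm and stop head; moves along the fixture's y only. Origin on the screw axis at the slide's middle
- pointer (a point): index line at the tip of the slide's steel pointer, over the scale on the robot's side; axes as the fixture
- tab_line (a point): white line on top of the red setting tab (10 mm wide) clamped on the scale: the wanted place of the pointer, to be met along the fixture's y; axes as the fixture. At the start the pointer is 3 to 20 mm past it on the blank's side
- stop_face (a point): centre of the face of the stop head (34 x 26 mm, looks to +y, from 80 to 106 mm above the bench) against which the blank is pushed
- blank (a point): centre of the loose aluminium blank, 38 (x) x 62 (y) x 28 mm high, 0.26 kg, lying in the channel; seated, its centre is 31 mm from the stop face along y; axes as the fixture
- caliper_c (a point): middle of the dial caliper lying behind the fixture, 76 x 236 x 17 mm; leave alone
- tape_c (a point): middle of the tape measure standing behind the crank end, 37 x 84 x 63 mm; leave alone
- glue_c (a point): middle of the red and white glue tube lying on the robot's side, 43 x 146 x 29 mm; leave alone
Mind the look-alikes: they are no part of the job. Leave any turquoise look-alike of the part that bears blank alone.

How it is judged:
By the outcome, as a careful person would: the job done as asked, in the order asked, and still so for the second after the job is handed in, with the robot touching nothing.
It also fails if it takes over 72 s, if anything falls off the work surface, if the arm or the gripper's body presses on something with over 40 N, if the wrist force passes 120 N, or if a joint passes its speed limit or range.

ROBOT

A 7-joint arm with a two-finger parallel gripper is mounted at the origin on a cart in front of the work surface, level with it; the furniture and walls round the work are solid. World frame = base frame: x ahead of the robot, y to its left, z up, the work surface at z = 0. Lengths are in m, angles in rad, forces in N, time in s.
With the tool pointing down it reaches from about 0.425 to 0.925 m from the base axis. Payload 6.8 kg.
Tool frame: the origin (TCP) lies on the front face of the gripper's body, between the roots of the fingers; the fingertips stand 73 mm ahead of it and the grasp point (between the pads) lies 54 mm ahead of it (env.nose_length is the distance from the TCP to the fingertips, in m); z points along the fingers, y is the direction in which the jaws open and shut (so a half turn about z gives the same grasp; the last joint's range is limited). The gripper opens to 85 mm and grips with 20 to 120 N. Pads are 22 mm wide; open, the fingers measure 114 mm over their backs; the gripper's body (76 mm by 85 mm) begins 54 mm behind the grasp point. The pads swing forward as they close: fully open they stand 13 mm farther back than shut.
Start: joints at [1.222, 0.477, 0.022, 1.555, -0.011, 1.109, -0.083], TCP at [0.161, -0.656, 0.304] pointing down, gripper open.
Joint ranges: [-2.96, 2.96], [-0.34, 2.1], [-1.41, 1.46], [0.24, 2.44], [-1.37, 4.51], [0.17, 1.92], [-2.96, 2.96]. Speed limits (rad/s): [2.39, 2.39, 3.14, 3.14, 3.14, 3.14, 3.14].

INTERFACE

Orientations are given as a unit quaternion [w, x, y, z].
In Python, from cell import env, kin, camera, calibration, job gives the robot as it stands. The module is installed in compiled form; this text tells all that it offers. Calls block until the motion is done:
- env.reach(position, orientation): joint-space move of the TCP to a pose.
- env.movel(position, velocity=0.15, rot=None, stop_force=None): straight line of the TCP; rot=None keeps the orientation; velocity is the mean speed in m/s. With stop_force (N) it stops when the force on the tool has changed by that much, and returns True; else False.
- env.goto_joints(angles): joint-space move.
- env.grip(opening, f_grip=None): finger opening in m; f_grip is the grip in N (None keeps the last); returns when the fingers have stopped.
- env.dwell(seconds).
- kin.inverse_kinematics(position, orientation): joint angles nearest the present ones, or None.
- env.get_state(): the state.
- camera(name): name is "scene" or "top" or "wrist"; returns (picture, depth): 384x512x3 uint8, blue, green, red; 384x512 float32, m along the optical axis (not along the pixel's ray), 0 where there is no reading.
- calibration(name): a dict with "fx", "fy", "cx", "cy" (pixels), "rvec" (rotation vector, rad) and "tvec" (3), from world to camera coordinates, as OpenCV has them. Camera axes: x right, y down, z forward; pixel columns grow to the right and rows downward; lengths in m; the calibration is good to about 2 mm. The wrist camera is an equidistant fisheye: a pixel r from the principal point sees the ray r / f radians off the axis. A picture is of the moment at which its call begins: read the wrist's pose just before it. calibration takes no time and is no camera call; for the wrist camera it gives the pose at the moment of the call.
A pose or a line that the arm cannot do raises env.PlanningError and nothing moves.
- job.job_done(): hands the job in, once; it reports no verdict.
The state is a dict: "time": time; "qpos": joint angles; "joint_velocities": joint speeds; "joint_torque": joint torques, N m; "tcp_pos": TCP position; "orientation": TCP orientation; "force": force on the tool from outside, world axes, zero at the start; "torque": the same for the moment, N m; "opening": finger opening in m.
Only numpy, scipy, OpenCV 4.12 (cv2) and the standard library are available. Lean on these libraries where they do the work, as an engineer would, in place of code of your own. Each camera call takes 0.05 s, during which the arm holds its last target.

## Working session

There is one attempt and no reset: what is moved stays moved. The work goes in short steps, each a Python script; the robot and the scene stay as the last script left them, time stands still between calls to the robot, and variables do not carry over. Pictures are saved under pics/ and viewed, and the job is handed in when it is done.

```bash
mkdir -p pics; ls
cat > h.py <<'E'
import numpy as np, cv2
from cell import env, kin, camera, calibration, job
def snap(n,f):
    p,d=camera(n); cv2.imwrite(f'pics/{f}.png',p); np.savez(f'pics/{f}.npz',d=d,p=p,**{k:np.array(v) for k,v in calibration(n).items()}); return p,d
def load(f): return np.load(f'pics/{f}.npz')
def ray(c,u,v):
    R,_=cv2.Rodrigues(np.array(c['rvec'],float)); t=np.array(c['tvec'],float).ravel()
    d=np.array([(u-c['cx'])/c['fx'],(v-c['cy'])/c['fy'],1.0]); return -R.T@t, R.T@d
def pix_depth(c,u,v,z): o,d=ray(c,u,v); return o+d*z
def pix_h(c,u,v,h): o,d=ray(c,u,v); return o+d*(h-o[2])/d[2]
def proj(c,P):
    q,_=cv2.projectPoints(np.array(P,float).reshape(-1,1,3),np.array(c['rvec'],float),np.array(c['tvec'],float),np.array([[c['fx'],0,c['cx']],[0,c['fy'],c['cy']],[0,0,1]],float),None); return q.reshape(-1,2)
def crop(f,u0,v0,w,h,s,out):
    p=cv2.imread(f'pics/{f}.png')[v0:v0+h,u0:u0+w]; cv2.imwrite(f'pics/{out}.png',cv2.resize(p,None,fx=s,fy=s,interpolation=cv2.INTER_CUBIC))
E
python3 - <<'E'
from h import *
for n in ("scene","top"):
    snap(n,n+"0"); print(n,calibration(n))
print(env.get_state())
E
```

```text
pics
scene {'fx': 355.5044150304211, 'fy': 355.5044150304211, 'cx': 258.88775752412914, 'cy': 193.48133313320844, 'rvec': array([ 0.7742294 , -2.39048378,  1.30707747]), 'tvec': array([0.41206639, 0.2755275 , 0.68184471])}
top {'fx': 463.38007675387536, 'fy': 463.38007675387536, 'cx': 254.71387616901836, 'cy': 184.80387870477477, 'rvec': array([ 2.2214285 , -1.96091216,  0.22204261]), 'tvec': array([-0.09215822,  0.57130449,  1.00820462])}
{'time': 0.1, 'qpos': array([ 1.22189328,  0.47775661,  0.02235191,  1.55633088, -0.01148909,
        1.10930303, -0.0830737 ]), 'joint_velocities': array([ 0.00073545, -0.00052586,  0.00033541, -0.0020758 , -0.00044344,
       -0.00043323,  0.00061844]), 'joint_torque': array([ 4.21607983e-03, -5.97760248e+01,  1.61322366e+00, -2.81955224e+01,
        1.27717966e-02,  4.98611000e-03, -4.97386111e-06]), 'tcp_pos': array([ 0.16086987, -0.65513256,  0.30300592]), 'orientation': array([-8.17740071e-04,  9.92757549e-01,  1.20132226e-01, -1.67655621e-04]), 'force': array([ 0.43302691,  0.4891035 , -0.48159145]), 'torque': array([0.00579506, 0.04041689, 0.01592867]), 'opening': 0.085476831885428}
```

View pics/scene0.png

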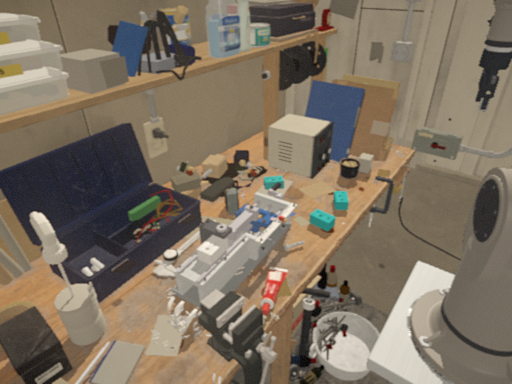

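View pics/top0.png

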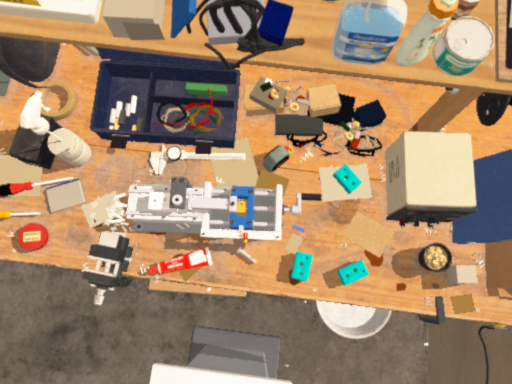

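```bash
python3 -c "
from h import *
crop('top0',95,165,133,85,6,'c1'); crop('top0',195,165,133,100,6,'c2'); crop('scene0',165,180,150,125,5,'c3')"
```

```text
(no output)
```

View pics/c1.png

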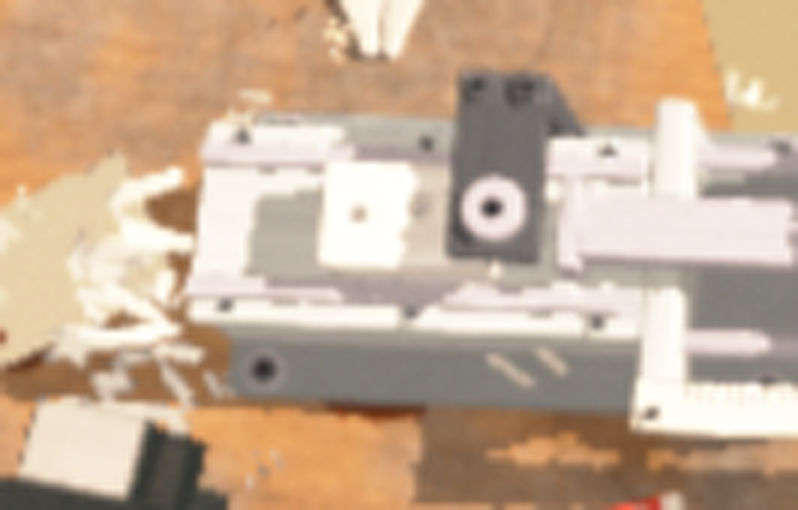

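View pics/c2.png

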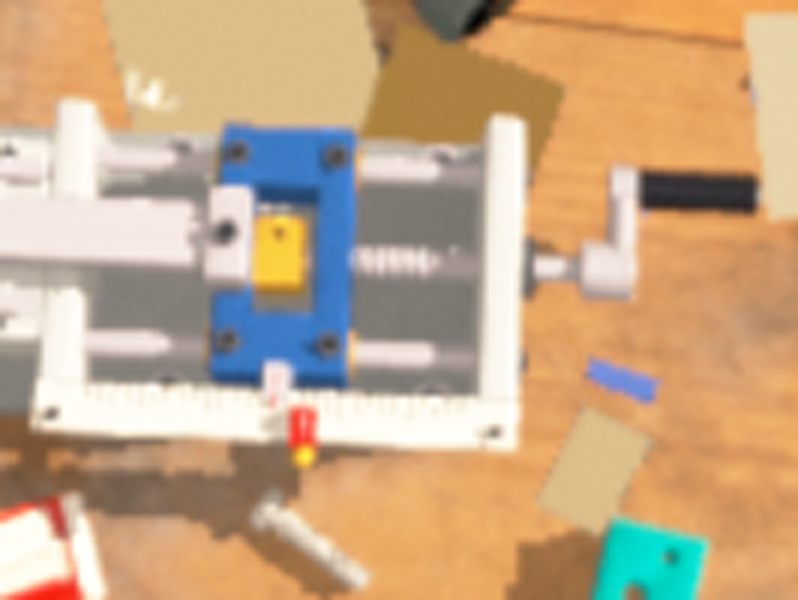

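View pics/c3.png

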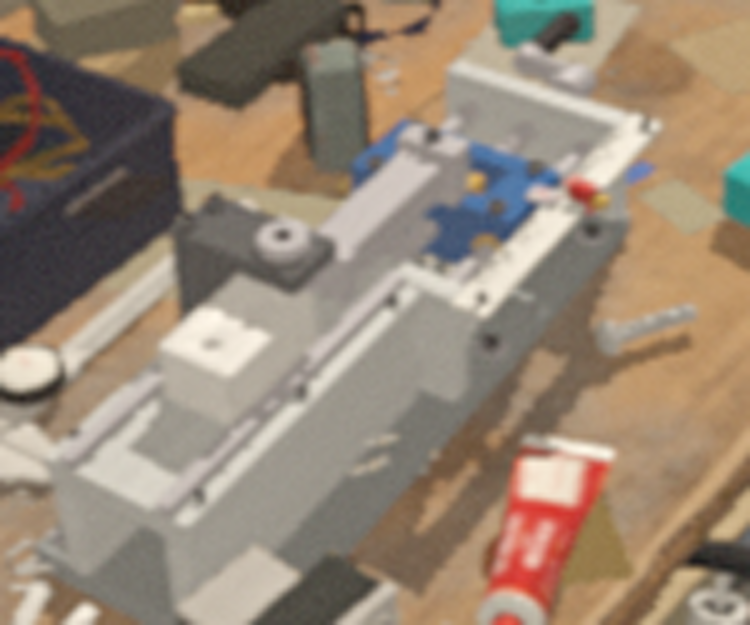

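```bash
cat > fitf.py <<'E'
from h import *
c=load('top0')
def T(px,c2): return (px[0]/6+(195 if c2 else 95), px[1]/6+165)
a=pix_h(c,*T((525,120),1),.078); b=pix_h(c,*T((519,390),1),.078)
s=pix_h(c,*T((545,266),1),.058)
f=pix_h(c,*T((203,152),0),.084); g=pix_h(c,*T((190,287),0),.084)
print('A edge',a,b,'screw',s,'rails',f,g)
mid=(f+g)/2
dirn=mid[:2]-s[:2]; print('yaw of y axis', np.degrees(np.arctan2(dirn[1],dirn[0]))-90)
dirn/=np.linalg.norm(dirn); print('len',np.dot(mid-a,[*dirn,0]),np.dot(mid-b,[*dirn,0]))
print('depth', [pix_depth(c,*T(p,q),c['d'][int(round(T(p,q)[1])),int(round(T(p,q)[0]))]) for p,q in [((700,193),1),((510,250),1),((270,385),1),((300,420),1),((365,215),0),((280,235),1)]])
E
python3 fitf.py
```

```text
A edge [ 0.58275971 -0.08403576  0.078     ] [ 0.47983706 -0.09326266  0.078     ] screw [ 0.53127252 -0.098659    0.058     ] rails [0.52579651 0.26057939 0.084     ] [0.47433804 0.25586185 0.084     ]
yaw of y axis 4.99718310454503
len 0.3481585312281016 0.3483850972527705
depth [array([ 0.56561042, -0.15424119,  0.06490927]), array([ 0.53225302, -0.08402958,  0.07701533]), array([ 0.47011501, -0.00093764,  0.07847316]), array([ 0.45753485, -0.01403791,  0.08725277]), array([0.50573647, 0.19020728, 0.10659171]), array([0.52843747, 0.00321438, 0.07015699])]
```

```bash
cat >> h.py <<'E'
YAW=np.radians(5.0); OX,OY=0.5190,0.0433
def F2W(P,yaw=None,o=None):
    P=np.atleast_2d(np.array(P,float)); yaw=YAW if yaw is None else yaw
    R=np.array([[np.cos(yaw),-np.sin(yaw),0],[np.sin(yaw),np.cos(yaw),0],[0,0,1]])
    return P@R.T+np.array([*(o or (OX,OY)),0])
def W2F(P):
    P=np.atleast_2d(np.array(P,float)); R=np.array([[np.cos(YAW),-np.sin(YAW),0],[np.sin(YAW),np.cos(YAW),0],[0,0,1]])
    return (P-np.array([OX,OY,0]))@R
def overlay(f,out,u0,v0,w,h,s):
    c=load(f); p=cv2.resize(cv2.imread(f'pics/{f}.png')[v0:v0+h,u0:u0+w],None,fx=s,fy=s,interpolation=cv2.INTER_CUBIC)
    def L(pts,col=(0,255,0)):
        q=(proj(c,F2W(pts))-[u0-.5,v0-.5])*s-.5
        cv2.polylines(p,[np.round(q).astype(np.int32)],False,col,1,cv2.LINE_AA)
    m=1e-3
    B=lambda x0,x1,y0,y1,z:L(np.array([[x0,y0,z],[x1,y0,z],[x1,y1,z],[x0,y1,z],[x0,y0,z]])*m)
    B(-58,58,-135,215,0)
    B(-29.5,-21.5,45,215,84);B(21.5,29.5,45,215,84)
    B(-50,50,-135,-120,78);B(-50,50,30,45,78)
    L(np.array([[0,-190,58],[0,-120,58]])*m,(255,0,255))
    t=np.linspace(0,6.3,40); L(np.c_[32*np.sin(t),0*t-160,58+32*np.cos(t)]*m,(255,255,0))
    cv2.imwrite(f'pics/{out}.png',p)
E
python3 -c "
from h import *
overlay('top0','o1',115,165,200,85,4); overlay('scene0','o2',165,170,150,140,5)"
```

```text
(no output)
```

View pics/o1.png

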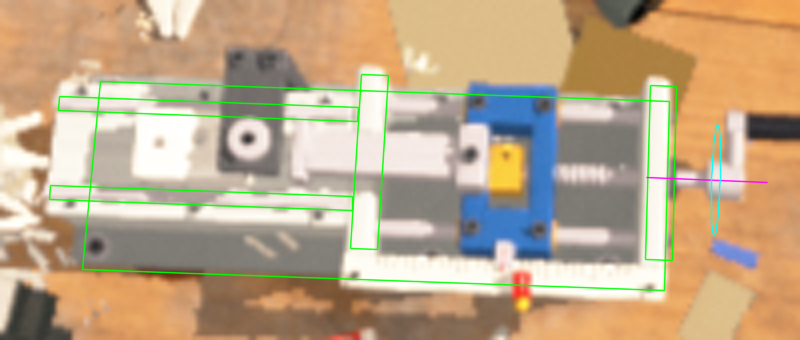

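View pics/o2.png

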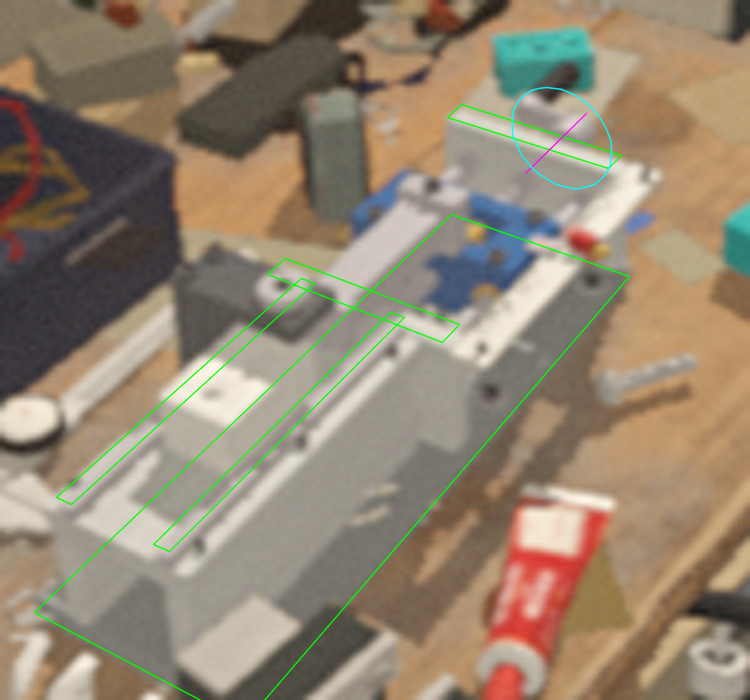

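```bash
cat >> h.py <<'E'
from scipy.spatial.transform import Rotation as Ro
def quat(yawdeg, tilt=0):
    # tool z down; tool y = fixture x rotated by yawdeg ; 
    r=Ro.from_euler('z',np.degrees(YAW)+yawdeg,degrees=True)*Ro.from_euler('x',180,degrees=True)
    q=r.as_quat(); return np.array([q[3],q[0],q[1],q[2]])
def wray(c,u,v):
    R,_=cv2.Rodrigues(np.array(c['rvec'],float)); t=np.array(c['tvec'],float).ravel()
    x,y=(u-c['cx'])/c['fx'],(v-c['cy'])/c['fy']; r=np.hypot(x,y); s=np.sin(r)/r if r>1e-9 else 1
    return -R.T@t, R.T@np.array([x*s,y*s,np.cos(r)])
def wpix_h(c,u,v,h): o,d=wray(c,u,v); return o+d*(h-o[2])/d[2]
def wproj(c,P):
    R,_=cv2.Rodrigues(np.array(c['rvec'],float)); q=np.atleast_2d(P)@R.T+np.array(c['tvec'],float).ravel()
    th=np.arctan2(np.hypot(q[:,0],q[:,1]),q[:,2]); ph=np.arctan2(q[:,1],q[:,0])
    return np.c_[c['cx']+c['fx']*th*np.cos(ph), c['cy']+c['fy']*th*np.sin(ph)]
E
python3 - <<'E'
from h import *
c=calibration('wrist'); print(c)
R,_=cv2.Rodrigues(c['rvec']); st=env.get_state()
tw=-R.T@c['tvec'].ravel(); q=st['orientation']; Rt=Ro.from_quat([*q[1:],q[0]]).as_matrix()
print('cam in tool',Rt.T@(tw-st['tcp_pos']),'axis',Rt.T@R.T[:,2])
for y in (90,-90,0,180):
    for P in ([0,-.2,.25],[0,-.205,.144],[-.03,-.08,.3],[0,.13,.3],[0,.2,.16]):
        w=F2W(P)[0]; print(y,P,kin.inverse_kinematics(w,quat(y)))
E
```

```text
{'fx': 297.3186396354542, 'fy': 297.3186396354542, 'cx': 258.5216384876383, 'cy': 195.40442543009988, 'rvec': array([-2.26425406,  1.77457483,  0.29072199]), 'tvec': array([-0.67318201, -0.04171992,  0.38144766])}
cam in tool [ 0.08069846 -0.00036762 -0.07005979] axis [-0.31521429 -0.0013716   0.94901953]
90 [0, -0.2, 0.25] [ 0.60970528  0.40062736 -0.55061752  1.86144924  0.25370676  0.94924028
  0.03257219]
90 [0, -0.205, 0.144] [ 0.57924517  0.54818274 -0.51386109  1.93166246  0.38166392  0.75837972
 -0.06592367]
90 [-0.03, -0.08, 0.3] [ 0.54136978  0.25706929 -0.68045973  1.93904593  0.1901289   1.009213
 -0.13767343]
90 [0, 0.13, 0.3] [ 0.39844741  0.45453527 -1.07968351  1.84017015  0.44540547  1.11664868
 -0.75460732]
90 [0, 0.2, 0.16] [ 0.26846596  0.78704099 -1.16364297  1.9054213   0.8471061   1.05093746
 -1.17882971]
-90 [0, -0.2, 0.25] [ 0.15764019  0.34602282  0.01683393  1.89238794 -0.0072697   0.90323995
 -2.87634916]
-90 [0, -0.205, 0.144] [ 0.08007876  0.49778635  0.12757909  1.96679074 -0.09644319  0.68271042
 -2.78709329]
-90 [-0.03, -0.08, 0.3] [-1.04328391  0.441
[... 648 characters left out ...]
410415  1.84615993  0.34403186  1.07428616
 -2.23701116]
0 [0, 0.2, 0.16] [ 0.07172661  0.61256917 -0.83506348  1.91653547  0.58828201  0.87588271
 -2.55037435]
180 [0, -0.2, 0.25] [ 0.76601977  0.45027936 -0.76054511  1.85157281  0.368167    0.98551671
  1.50577697]
180 [0, -0.205, 0.144] [ 0.69142139  0.58647729 -0.66558329  1.92421573  0.49653781  0.80004842
  1.40944118]
180 [-0.03, -0.08, 0.3] [ 0.75881265  0.32503154 -0.9563486   1.92755621  0.30678502  1.04319435
  1.327921  ]
180 [0, 0.13, 0.3] [ 0.44257182  0.49097369 -1.15459341  1.83805968  0.49427479  1.14093349
  0.7735575 ]
180 [0, 0.2, 0.16] [ 0.24075631  0.75178731 -1.11027186  1.90688418  0.80395281  1.01521362
  0.42378926]
```

Run:
```python
from h import *
env.reach(F2W([-.03,-.13,.24])[0],quat(90))
snap('wrist','w0'); print(env.get_state()['time'],env.get_state()['tcp_pos'])
```

```text
2.5083 [ 0.50046317 -0.09000829  0.23996157]
```

View pics/w0.png

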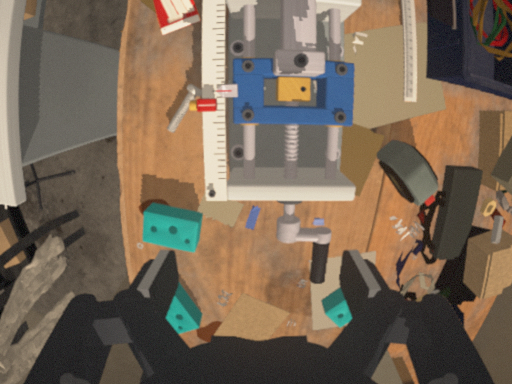

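```bash
python3 -c "
from h import *
crop('w0',185,60,100,75,8,'w0a'); crop('w0',195,170,170,120,4.7,'w0b')
c=load('w0'); d=c['d']
for u,v in [(320,255),(290,238),(228,91),(206,105),(293,90),(295,70)]: 
  o,r=wray(c,u,v); R,_=cv2.Rodrigues(c['rvec']); k=d[v,u]/(R@r)[2]; print(u,v,W2F(o+k*r).round(4))"
```

```text
320 255 [[ 0.027  -0.1882  0.0702]]
290 238 [[-0.002  -0.1706  0.0684]]
228 91 [[-0.0535 -0.0422  0.0802]]
206 105 [[-0.0696 -0.0525  0.0867]]
293 90 [[-0.0031 -0.0411  0.0714]]
295 70 [[-0.0059 -0.0286  0.1075]]
```

View pics/w0a.png

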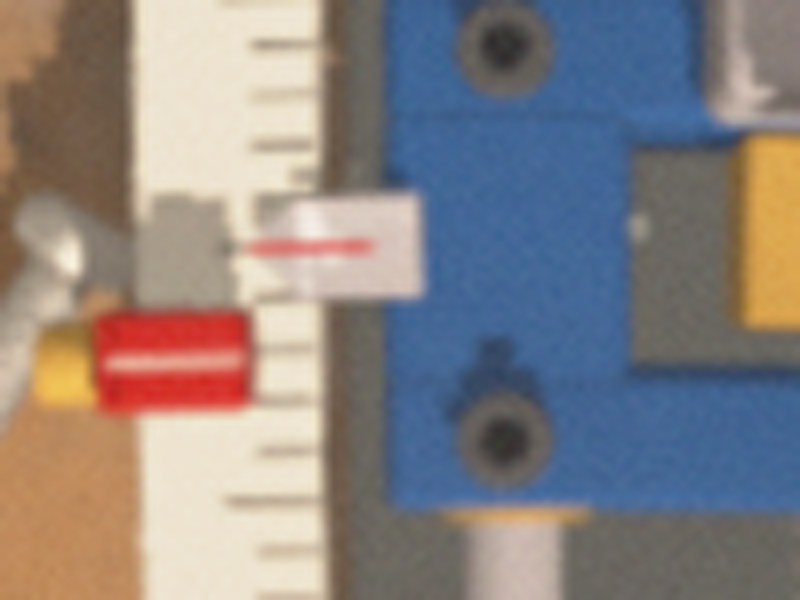

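View pics/w0b.png

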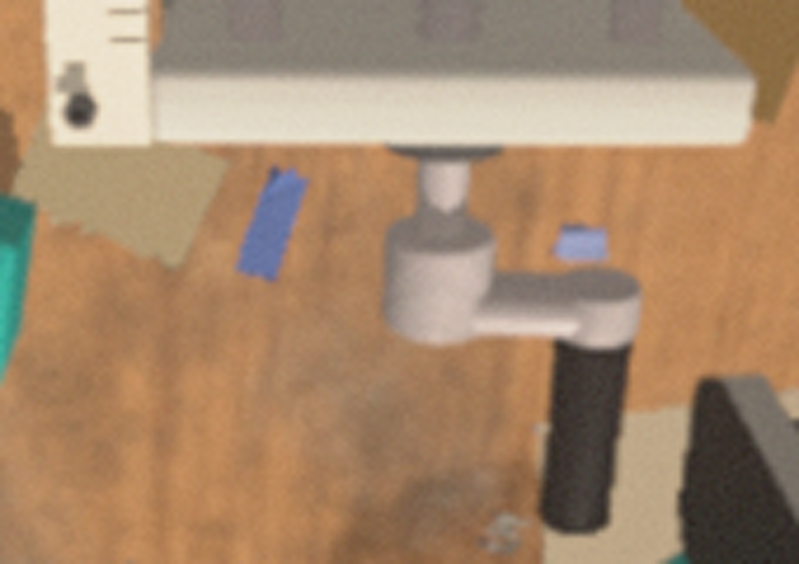

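```bash
python3 -c "
from h import *
c=load('w0')
def q(a,b,h,n): print(n,(W2F(wpix_h(c,195+a/4.7,170+b/4.7,h))*1e3).round(1))
q(745,143,.078,'plate outer right');q(52,145,.078,'plate outer left(scale)')
q(752,80,.078,'plate inner right');q(160,80,.078,'plate inner left')
q(420,185,.058,'shaftL');q(468,185,.058,'shaftR');q(389,240,.058,'hubL');q(494,240,.058,'hubR')
q(545,520,.058,'gripL end');q(610,520,.058,'gripR end');q(557,360,.058,'gripL in');q(630,360,.058,'gripR in')
def p(a,b,h,n): print(n,(W2F(wpix_h(c,185+a/8,60+b/8,h))*1e3).round(1))
p(310,247,.0802,'ptr');p(175,360,.0867,'tab');p(175,312,.0867,'tab hi');p(175,410,.0867,'tab lo')
p(740,140,.0714,'nut +y');p(740,328,.0714,'nut -y')
"
```

```text
plate outer right [[  50.8 -131.3   78. ]]
plate outer left(scale) [[ -74.4 -131.3   78. ]]
plate inner right [[  51.  -119.3   78. ]]
plate inner left [[ -54.6 -119.3   78. ]]
shaftL [[  -7.  -146.6   58. ]]
shaftR [[   2.3 -146.7   58. ]]
hubL [[ -12.8 -158.2   58. ]]
hubR [[   8.  -158.4   58. ]]
gripL end [[  23.3 -225.8   58. ]]
gripR end [[  38.  -226.5   58. ]]
gripL in [[  22.7 -185.6   58. ]]
gripR in [[  38.3 -186.    58. ]]
ptr [[-56.8 -42.   80.2]]
tab [[-68.9 -52.5  86.7]]
tab hi [[-68.8 -47.9  86.7]]
tab lo [[-69.  -57.2  86.7]]
nut +y [[-15.4 -31.3  71.4]]
nut -y [[-15.3 -50.2  71.4]]
```

```bash
python3 -c "
from h import *
c=load('top0')
for u,v,h in [(334,172,.02),(347,192,.02),(340,165,.02),(302,252,.02),(275,158,.06),(289,163,.06),(300,228,.0)]: print(u,v,(W2F(pix_h(c,u,v,h))*1e3).round(0))
c=load('w0'); R,_=cv2.Rodrigues(c['rvec'])
for v in (247,255,263,270,276):
  for u in range(312,330,2):
    o,r=wray(c,u,v); k=c['d'][v,u]/(R@r)[2]; print((W2F(o+k*r)[0]*1e3).round(0),end=' ')
  print()
"
```

```text
334 172 [[ 103. -260.   20.]]
347 192 [[  54. -291.   20.]]
340 165 [[ 121. -274.   20.]]
302 252 [[ -93. -185.   20.]]
275 158 [[ 121. -114.   60.]]
289 163 [[ 110. -147.   60.]]
300 228 [[ -34. -181.    0.]]
[  33. -218.   -0.] [  22. -182.   65.] [  23. -181.   68.] [  25. -181.   68.] [  27. -180.   69.] [  28. -180.   69.] [  30. -180.   70.] [  32. -181.   69.] [  35. -182.   66.] 
[  21. -192.   62.] [  23. -191.   64.] [  24. -189.   68.] [  26. -189.   68.] [  27. -188.   70.] [  29. -189.   70.] [  31. -189.   69.] [  33. -190.   68.] [  54. -230.   -1.] 
[  21. -199.   66.] [  23. -199.   67.] [  24. -197.   69.] [  26. -198.   69.] [  28. -197.   70.] [  30. -198.   69.] [  32. -198.   70.] [  35. -199.   67.] [  55. -240.    1.] 
[  22. -208.   66.] [  23. -207.   68.] [  25. -206.   68.] [  27. -206.   68.] [  29. -206.   68.] [  31. -206.   69.] [  33. -207.   67.] [  54. -252.   -1.] [  56. -251.   -0.] 
[  22. -214.   66.] [  24. -213.   69.] [  26. -213.   69.] [  27. -212.   70.] [  29. -212.   70.] [  32. -213.   69.] [  34. -215.   66.] [  54. -259.    1.] [  57. -260.    1.]
```

```bash
cat >> h.py <<'E'
OX-=.0023*np.cos(YAW); OY-=.0023*np.sin(YAW)
GY=-.206; RAD=.032; ZO=.056
def gp(a,r=RAD,dx=0,dz=0): return F2W([r*np.sin(a)+dx,GY,.058+r*np.cos(a)+ZO+dz])[0]
def st(): return env.get_state()
def frep(tag=''):
    s=st(); f=s['force']; cx,sx=np.cos(YAW),np.sin(YAW)
    print(tag,'t%.1f'%s['time'],'F',np.round([f[0]*cx+f[1]*sx,-f[0]*sx+f[1]*cx,f[2]],1),'op%.4f'%s['opening'],'tcpF',(W2F(s['tcp_pos'])[0]*1e3).round(1))
    return np.array([f[0]*cx+f[1]*sx,-f[0]*sx+f[1]*cx,f[2]])
def wind(a0,a1,seg=24,v=.12,rep=4,dx=0,dz=0,r=RAD):
    n=max(1,int(np.ceil(abs(a1-a0)/(2*np.pi)*seg-1e-6)))
    for i in range(1,n+1):
        a=a0+(a1-a0)*i/n
        env.movel(gp(a,r,dx,dz),velocity=v)
        f=st()['force']
        if i%rep==0 or i==n: frep('a=%.2f'%a)
        if np.linalg.norm(f)>45: print('FORCE ABORT at',a); return a
    return a1
E
python3 - <<'E'
from h import *
a=np.pi/2-.11
frep()
p=gp(a); env.reach(p+[0,0,.07],quat(90)); frep('above')
print(env.movel(p,velocity=.1,stop_force=8)); frep('down')
env.grip(.010,30); frep('gripped')
snap('wrist','w1')
E
```

```text
t2.5 F [0.3 0.2 0. ] op0.0854 tcpF [ -27.8 -131.2  240. ]
above t3.0 F [0.7 1.5 0.8] op0.0851 tcpF [  31.6 -206.7  186.6]
False
down t3.9 F [0.2 0.2 0.6] op0.0852 tcpF [  32.2 -206.   118. ]
gripped t4.5 F [-0.6 -0.9  1.6] op0.0146 tcpF [  31.4 -206.1  117.4]
```

View pics/w1.png

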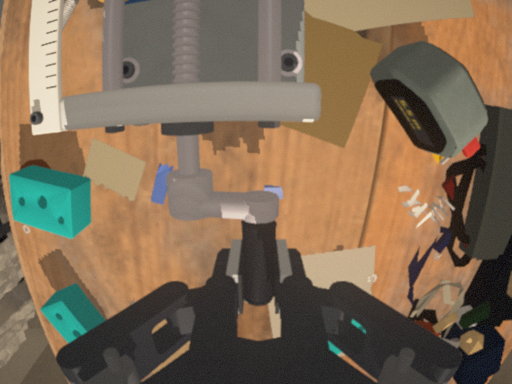

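Run:
```python
from h import *
a=np.pi/2-.11
wind(a,0.0-np.pi/2,rep=2)
```

```text
a=0.96 t5.1 F [-3.5 -0.7  0.4] op0.0151 tcpF [  25.5 -206.1  132.7]
a=0.45 t5.6 F [-3.1 -0.8 -3.4] op0.0149 tcpF [  13.3 -206.   142.9]
a=-0.05 t6.1 F [-0.8 -0.2 -4.4] op0.0148 tcpF [  -2.2 -205.9  146. ]
a=-0.56 t6.6 F [-0.5  0.5  0.8] op0.0149 tcpF [ -17.2 -205.9  141.2]
a=-1.07 t7.1 F [-2.2  0.5 -1.9] op0.0147 tcpF [ -28.5 -205.9  129.1]
a=-1.57 t7.6 F [-3.1  1.2 -2.4] op0.0149 tcpF [ -32.3 -205.9  113.7]
```

Run:
```python
from h import *
wind(-np.pi/2,-4.5*np.pi,seg=20,v=.16,rep=4)
env.grip(.05); frep('open')
env.movel(gp(-np.pi/2)+[0,0,.06],velocity=.3)
env.movel(F2W([-.03,-.135,.19])[0],velocity=.4)
snap('wrist','w2'); frep()
crop('w2',145,0,160,120,5,'w2a')
```

```text
a=-2.83 t8.6 F [-0.2  0.5 -8.2] op0.0147 tcpF [  -9.7 -206.1   83.6]
a=-4.08 t9.6 F [-2.7  1.   3.3] op0.0152 tcpF [  26.  -206.    95.8]
a=-5.34 t10.6 F [-3.7  0.9 -0.4] op0.0150 tcpF [  25.4 -206.   133. ]
a=-6.60 t11.6 F [-0.8  1.4 -1.5] op0.0150 tcpF [  -9.8 -205.9  144.6]
a=-7.85 t12.6 F [-4.3  1.2 -2.8] op0.0146 tcpF [ -32.3 -205.9  113.7]
a=-9.11 t13.6 F [-0.8  0.6 -9.6] op0.0152 tcpF [  -9.7 -206.1   83.6]
a=-10.37 t14.6 F [-2.1  0.8  2.4] op0.0151 tcpF [  26.  -206.    95.8]
a=-11.62 t15.6 F [-3.6  0.5 -2. ] op0.0149 tcpF [  25.4 -206.1  132.9]
a=-12.88 t16.6 F [-1.   0.7 -1.6] op0.0146 tcpF [  -9.7 -205.9  144.6]
a=-14.14 t17.6 F [-3.3  1.8 -2.2] op0.0147 tcpF [ -32.3 -205.9  113.7]
open t18.0 F [-0.6  0.2 -0.7] op0.0501 tcpF [ -31.4 -206.1  114.4]
 t18.7 F [ 0.2 -1.3 -0.2] op0.0499 tcpF [ -30.6 -134.4  189.2]
```

View pics/w2.png

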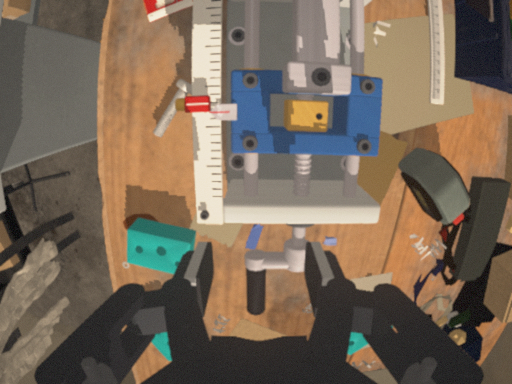

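View pics/w2a.png

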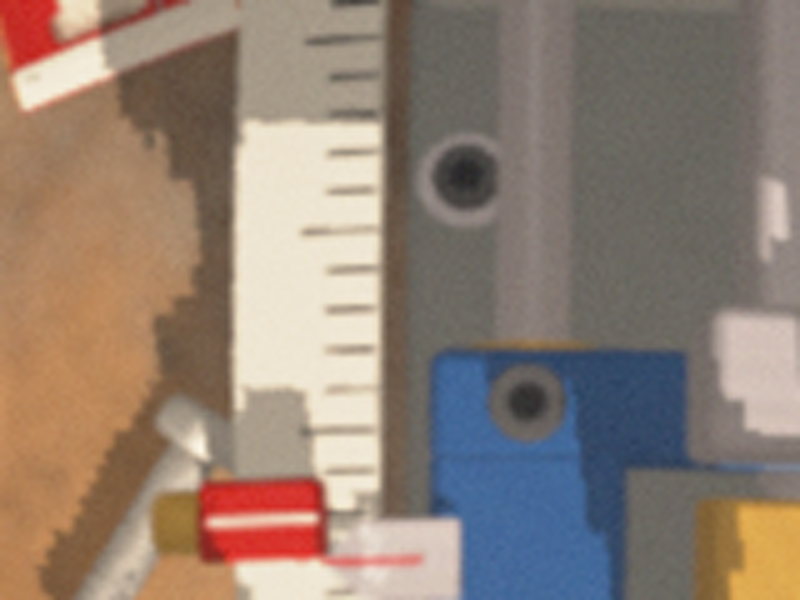

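```bash
python3 -c "
from h import *
c=load('w2'); R,_=cv2.Rodrigues(c['rvec'])
def p(a,b,h,n): print(n,(W2F(wpix_h(c,145+(a+.5)/5-.5,(b+.5)/5-.5,h))*1e3).round(2))
p(262,521,.0867,'tab');p(262,482,.0867,'hi');p(262,559,.0867,'lo');p(375,560,.0802,'ptr');p(335,560,.0802,'ptr tip')
for u0,u1,v0,v1,n in [(188,206,101,107,'tab'),(222,234,107,115,'ptr'),(190,200,60,70,'scale')]:
  z=[]
  for u in range(u0,u1):
    for v in range(v0,v1):
      o,r=wray(c,u,v); z.append((o+r*c['d'][v,u]/(R@r)[2])[2])
  print(n,np.median(z))
# scale ticks
p(350,430,.078,'tick');p(350,231,.078,'tick')
print(W2F(wray(c,200,100)[0]))
"
```

```text
tab [[-67.01 -54.24  86.7 ]]
hi [[-66.92 -49.65  86.7 ]]
lo [[-67.12 -58.71  86.7 ]]
ptr [[-54.65 -59.46  80.2 ]]
ptr tip [[-59.51 -59.34  80.2 ]]
tab 0.08658055794741305
ptr 0.08003796565242366
scale 0.07734794037753642
tick [[-57.8 -43.5  78. ]]
tick [[-57.74 -18.68  78.  ]]
[[-0.03112991 -0.05295543  0.25924087]]
```

Run:
```python
from h import *
env.movel(gp(-np.pi/2)+[0,0,.06],velocity=.4)
env.movel(gp(-np.pi/2),velocity=.15,stop_force=8); frep('down')
env.grip(.010,30); frep('grip')
a0=-4.5*np.pi; a1=a0+8.7/8*2*np.pi
wind(a0,a1,seg=20,v=.16,rep=5)
env.grip(.05); frep('open')
env.movel(gp(a1)+[0,0,.04],velocity=.3)
env.movel(F2W([-.03,-.135,.19])[0],velocity=.4)
snap('wrist','w3'); frep()
crop('w3',145,50,160,120,5,'w3a')
print(a1)
```

```text
down t19.6 F [-0.1  0.6  0.9] op0.0503 tcpF [ -31.7 -205.3  114.2]
grip t20.0 F [-2.1 -0.1  0.6] op0.0149 tcpF [ -32.4 -206.2  114.3]
a=-12.58 t21.3 F [ 1.4 -1.7  4. ] op0.0147 tcpF [   1.5 -206.3  146.9]
a=-11.03 t22.5 F [ 2.3 -3.7 -2.7] op0.0148 tcpF [  31.5 -206.5  113.8]
a=-9.48 t23.8 F [-0.8 -3.8  5.1] op0.0150 tcpF [   2.  -206.1   83. ]
a=-7.93 t25.0 F [-1.8 -5.9  0.6] op0.0149 tcpF [ -32.3 -206.1  111.3]
a=-7.30 t25.5 F [-4.8 -5.7  3.6] op0.0152 tcpF [ -28.5 -206.1  130.1]
open t25.9 F [ 0.4 -0.  -0.5] op0.0504 tcpF [ -27.  -205.4  130.6]
 t26.6 F [ 0.3 -0.8  0.1] op0.0502 tcpF [ -30.4 -134.4  189.5]
-7.304202919596269
```

View pics/w3a.png

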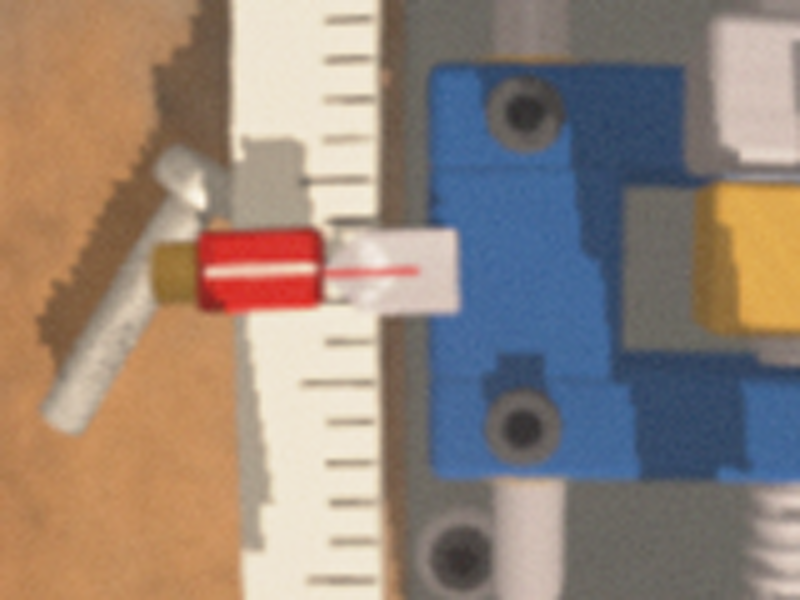

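View pics/w3.png

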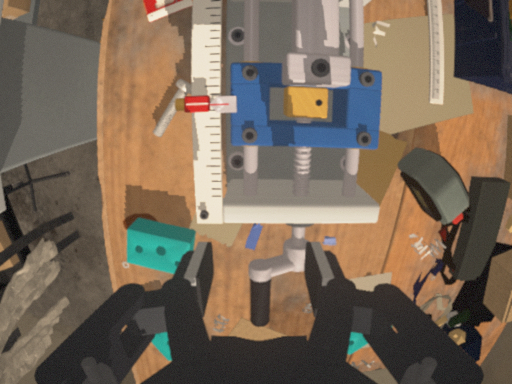

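```bash
cat > ptr.py <<'E'
from h import *
import sys
f=sys.argv[1]; c=load(f); p=c['p'].astype(float)
b,g,r=p[...,0],p[...,1],p[...,2]
def lines(us,v0,v1,w,h,n):
    ys=[];xs=[]
    for u in us:
        col=w[v0:v1,u]; 
        if col.sum()<1: continue
        v=(col*np.arange(v0,v1)).sum()/col.sum(); q=W2F(wpix_h(c,u,v,h))[0]*1e3; ys.append(q[1]);xs.append(q[0])
    print(n,'x %.1f..%.1f'%(min(xs),max(xs)),'y med %.2f sd %.2f'%(np.median(ys),np.std(ys)),np.polyfit(xs,ys,1)[0].round(3)); return np.median(ys)
us1=range(int(sys.argv[2]),int(sys.argv[3]));us2=range(int(sys.argv[4]),int(sys.argv[5]));v0,v1=int(sys.argv[6]),int(sys.argv[7]);w0,w1=int(sys.argv[8]),int(sys.argv[9])
t=lines(us1,v0,v1,np.clip(np.minimum(g,b)-60,0,None),.0866,'tab')
q=lines(us2,w0,w1,np.clip(r-g-25,0,None),.0801,'ptr')
print('ptr-tab',q-t)
E
python3 ptr.py w3 188 206 100 108 211 228 100 108; python3 ptr.py w2 188 206 100 108 211 228 108 116;  python3 ptr.py w0 199 214 101 109 218 230 87 95
```

```text
tab x -76.3..-65.2 y med -126.83 sd 0.84 -0.067
ptr x -134.8..-129.3 y med -49.39 sd 0.16 -0.087
ptr-tab 77.43373470770334
tab x -76.6..-65.4 y med -126.60 sd 0.81 -0.056
ptr x -135.3..-129.8 y med -54.83 sd 0.16 -0.085
ptr-tab 71.76664719981696
tab x -77.8..-65.8 y med -148.16 sd 0.26 0.031Traceback (most recent call last):
  File "ptr.py", line 14, in <module>
    q=lines(us2,w0,w1,np.clip(r-g-25,0,None),.0801,'ptr')
  File "ptr.py", line 11, in lines
    print(n,'x %.1f..%.1f'%(min(xs),max(xs)),'y med %.2f sd %.2f'%(np.median(ys),np.std(ys)),np.polyfit(xs,ys,1)[0].round(3)); return np.median(ys)
                            ~~~^^^^
ValueError: min() iterable argument is empty
```

Name clash (`r`, `p`, and `q`/`c` fine; `p` shadowed? `b,g,r`… and `h`); fix: load keys and the argument order.

Run:
```python
from h import *
c=load('w3'); print(c.files, c['p'].shape, c['p'][100:109,195], c['p'][100:109,220], sep='\n')
print(W2F(wpix_h(c,195,104,.0866)))
```

```text
['d', 'p', 'fx', 'fy', 'cx', 'cy', 'rvec', 'tvec']
(384, 512, 3)
[[ 46  46 214]
 [ 48  54 215]
 [ 98 113 223]
 [161 181 234]
 [168 189 237]
 [110 126 226]
 [ 55  66 217]
 [ 42  50 216]
 [ 42  50 215]]
[[217 226 236]
 [224 232 240]
 [227 233 243]
 [189 201 239]
 [138 144 232]
 [174 184 230]
 [203 216 229]
 [203 214 227]
 [206 218 230]]
[[-0.06798237 -0.05433416  0.0866    ]]
```

```bash
sed -i 's/^us1=/print(sys.argv)\nus1=/' ptr.py; sed -i 's/        ys.append/        ys.append/; s/; ys.append(q\[1\])/; print(u,v,q) if len(ys)<1 else 0; ys.append(q[1])/' ptr.py; python3 ptr.py w3 188 206 100 108 211 228 100 108; cat h.py | head -30
```

```text
['ptr.py', 'w3', '188', '206', '100', '108', '211', '228', '100', '108']
188 218.9738562091503 [ -76.31345526 -126.26933652   86.6       ]
tab x -76.3..-65.2 y med -126.83 sd 0.84 -0.067
100 103.44067796610169 [-134.76113685  -49.20066204   80.1       ]
ptr x -134.8..-129.3 y med -49.39 sd 0.16 -0.087
ptr-tab 77.43373470770334
import numpy as np, cv2
from cell import env, kin, camera, calibration, job
def snap(n,f):
    p,d=camera(n); cv2.imwrite(f'pics/{f}.png',p); np.savez(f'pics/{f}.npz',d=d,p=p,**{k:np.array(v) for k,v in calibration(n).items()}); return p,d
def load(f): return np.load(f'pics/{f}.npz')
def ray(c,u,v):
    R,_=cv2.Rodrigues(np.array(c['rvec'],float)); t=np.array(c['tvec'],float).ravel()
    d=np.array([(u-c['cx'])/c['fx'],(v-c['cy'])/c['fy'],1.0]); return -R.T@t, R.T@d
def pix_depth(c,u,v,z): o,d=ray(c,u,v); return o+d*z
def pix_h(c,u,v,h): o,d=ray(c,u,v); return o+d*(h-o[2])/d[2]
def proj(c,P):
    q,_=cv2.projectPoints(np.array(P,float).reshape(-1,1,3),np.array(c['rvec'],float),np.array(c['tvec'],float),np.array([[c['fx'],0,c['cx']],[0,c['fy'],c['cy']],[0,0,1]],
[... 385 characters left out ...]
(yaw),0],[np.sin(yaw),np.cos(yaw),0],[0,0,1]])
    return P@R.T+np.array([*(o or (OX,OY)),0])
def W2F(P):
    P=np.atleast_2d(np.array(P,float)); R=np.array([[np.cos(YAW),-np.sin(YAW),0],[np.sin(YAW),np.cos(YAW),0],[0,0,1]])
    return (P-np.array([OX,OY,0]))@R
def overlay(f,out,u0,v0,w,h,s):
    c=load(f); p=cv2.resize(cv2.imread(f'pics/{f}.png')[v0:v0+h,u0:u0+w],None,fx=s,fy=s,interpolation=cv2.INTER_CUBIC)
    def L(pts,col=(0,255,0)):
        q=(proj(c,F2W(pts))-[u0-.5,v0-.5])*s-.5
        cv2.polylines(p,[np.round(q).astype(np.int32)],False,col,1,cv2.LINE_AA)
    m=1e-3
    B=lambda x0,x1,y0,y1,z:L(np.array([[x0,y0,z],[x1,y0,z],[x1,y1,z],[x0,y1,z],[x0,y0,z]])*m)
    B(-58,58,-135,215,0)
```

Argument order bug (w0 unpacking after us2 — `v0,v1` taken from argv 6,7); fix indices.

```bash
sed -i 's/^us1=.*/A=[int(x) for x in sys.argv[2:]]; us1=range(A[0],A[1]); v0,v1=A[2:4]; us2=range(A[4],A[5]); w0,w1=A[6:8]/; s/^print(sys.argv)//' ptr.py
python3 ptr.py w3 188 206 100 108 211 228 100 108; python3 ptr.py w2 188 206 100 108 211 228 108 116;  python3 ptr.py w0 199 214 101 109 218 230 87 95
```

```text
188 103.89723320158103 [-72.19000013 -54.08811024  86.6       ]
tab x -72.2..-62.0 y med -54.08 sd 0.02 -0.003
211 104.19718309859155 [-59.54328454 -54.86321736  80.1       ]
ptr x -59.5..-49.9 y med -54.87 sd 0.03 0.004
ptr-tab -0.7906366202850847
188 104.02816901408451 [-72.43289541 -54.14005562  86.6       ]
tab x -72.4..-62.3 y med -54.10 sd 0.02 0.006
211 111.69354838709677 [-59.89094549 -59.39176421  80.1       ]
ptr x -59.9..-50.2 y med -59.55 sd 0.04 -0.005
ptr-tab -5.457915268450613
199 104.92361111111111 [-72.64536215 -52.18648355  86.6       ]
tab x -72.6..-62.0 y med -52.32 sd 0.05 -0.01
218 90.47058823529412 [-58.89947621 -41.55253188  80.1       ]
ptr x -58.9..-50.5 y med -41.70 sd 0.05 -0.019
ptr-tab 10.622107894933258
```

```bash
python3 - <<'E'
from h import *
a0=-7.304202919596269
env.movel(gp(a0)+[0,0,.04],velocity=.4)
env.movel(gp(a0),velocity=.15,stop_force=8); frep('down')
env.grip(.010,30); frep('grip')
a1=a0+.79/8*2*np.pi
wind(a0,a1,seg=24,v=.08,rep=1)
env.grip(.05); frep('open')
env.movel(gp(a1)+[0,0,.03],velocity=.3)
env.movel(F2W([-.03,-.135,.19])[0],velocity=.4)
env.dwell(.1)
snap('wrist','w4'); frep()
crop('w4',145,50,160,120,5,'w4a')
print(a1)
E
python3 ptr.py w4 188 206 100 108 211 228 100 108
```

```text
down t27.4 F [-0.6  0.3  0.6] op0.0501 tcpF [ -27.4 -205.2  130.5]
grip t27.8 F [-3.5  0.5  3.6] op0.0148 tcpF [ -27.9 -206.2  131.1]
a=-7.10 t28.0 F [-5.8 -0.6  6.8] op0.0151 tcpF [ -23.5 -206.2  136.7]
a=-6.89 t28.3 F [-6.6 -0.   9.2] op0.0147 tcpF [ -18.  -206.2  141.2]
a=-6.68 t28.5 F [-3.7  1.   7.2] op0.0147 tcpF [ -11.4 -206.2  144.6]
open t28.9 F [ 0.1 -0.4  0.4] op0.0497 tcpF [ -12.2 -206.   143.5]
 t29.7 F [ 1.1 -0.1  0.1] op0.0500 tcpF [ -30.2 -136.   189.4]
-6.683738370512286
188 100.35779816513761 [-71.7047722 -53.4791332  86.6      ]
tab x -71.7..-61.6 y med -55.66 sd 1.01 -0.3Traceback (most recent call last):
  File "ptr.py", line 15, in <module>
    q=lines(us2,w0,w1,np.clip(r-g-25,0,None),.0801,'ptr')
  File "ptr.py", line 11, in lines
    print(n,'x %.1f..%.1f'%(min(xs),max(xs)),'y med %.2f sd %.2f'%(np.median(ys),np.std(ys)),np.polyfit(xs,ys,1)[0].round(3)); return np.median(ys)
                            ~~~^^^^
ValueError: min() iterable argument is empty
```

View pics/w4a.png

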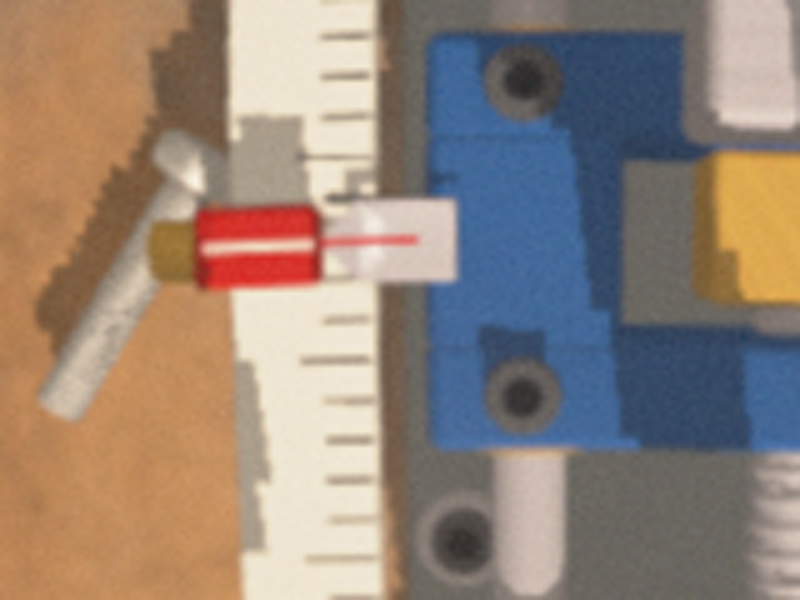

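```bash
python3 ptr.py w4 188 206 95 102 211 228 94 102; python3 ptr.py w4 188 206 96 103 211 228 95 101
```

```text
188 99.2346570397112 [-71.6872748 -52.8142779  86.6      ]
tab x -71.7..-61.6 y med -52.83 sd 0.04 -0.012
211 97.95172413793104 [-59.0534637  -52.59051795  80.1       ]
ptr x -59.1..-49.4 y med -52.58 sd 0.03 -0.002
ptr-tab 0.24427479987748768
188 99.2346570397112 [-71.6872748 -52.8142779  86.6      ]
tab x -71.7..-61.6 y med -52.83 sd 0.04 -0.012
211 97.95172413793104 [-59.0534637  -52.59051795  80.1       ]
ptr x -59.1..-49.4 y med -52.58 sd 0.03 -0.002
ptr-tab 0.24427479987748768
```

Run:
```python
from h import *
env.movel(F2W([-.06,-.135,.165])[0],velocity=.2); env.dwell(.3)
snap('wrist','w5'); frep()
env.movel(F2W([-.06,-.145,.165])[0],velocity=.2); env.dwell(.3)
snap('wrist','w6'); frep()
c=load('w5');print(W2F(wray(c,200,100)[0]))
cv2.imwrite('pics/w56.png',np.hstack([cv2.resize(load(f)['p'][40:140,180:300],None,fx=3.3,fy=3.3,interpolation=cv2.INTER_CUBIC) for f in('w5','w6')]))
```

```text
t30.4 F [ 0.5 -0.6  1. ] op0.0499 tcpF [ -59.3 -135.1  165.3]
 t31.0 F [0.  0.  0.5] op0.0499 tcpF [ -60.  -144.8  165. ]
[[-0.05991176 -0.05359786  0.23538623]]
```

View pics/w56.png

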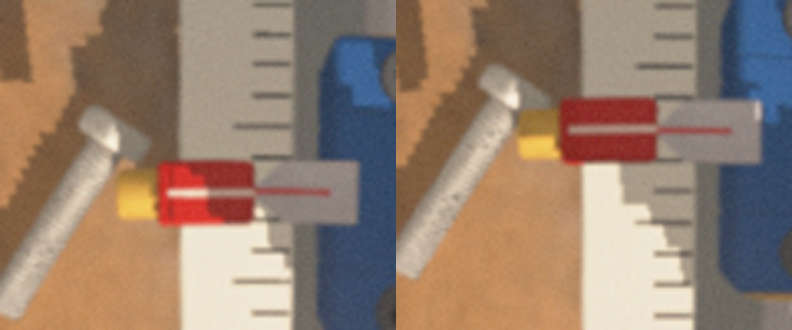

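```bash
sed -i 's/r-g-25/r-g-30/; s/np.minimum(g,b)-60/np.minimum(g,b)-70/' ptr.py; python3 ptr.py w5 232 253 93 103 260 277 94 102; python3 ptr.py w6 234 255 75 84 262 279 75 85; python3 -c "
from h import *
c=load('w5')['p']; print(c[94:103,240],c[94:103,268])"
```

```text
232 98.0082304526749 [-72.78478643 -52.31191175  86.6       ]
tab x -72.8..-62.9 y med -52.40 sd 0.03 -0.007
260 97.4920634920635 [-58.95021158 -52.11864863  80.1       ]
ptr x -59.0..-50.7 y med -52.12 sd 0.04 -0.01
ptr-tab 0.28590444098961143
234 78.88421052631578 [-72.47664293 -52.45231234  86.6       ]
tab x -72.5..-62.7 y med -52.44 sd 0.02 0.003
262 79.01449275362319 [-58.71308023 -52.17118358  80.1       ]
ptr x -58.7..-50.6 y med -52.19 sd 0.02 -0.005
ptr-tab 0.25210205767380245
[[ 46  55 212]
 [ 44  53 212]
 [ 74  86 217]
 [147 165 232]
 [191 216 240]
 [153 174 233]
 [ 78  89 218]
 [ 47  55 215]
 [ 50  58 217]] [[126 133 145]
 [124 129 142]
 [112 116 142]
 [ 82  86 149]
 [ 83  87 149]
 [110 117 145]
 [124 128 141]
 [122 127 138]
 [122 129 140]]
```

Run:
```python
from h import *
env.movel(F2W([-.05,-.12,.24])[0],velocity=.4)
env.reach(F2W([0,.17,.25])[0],quat(90)); env.grip(0.0,40); env.dwell(.15)
snap('wrist','w7'); frep()
crop('w7',180,0,160,120,5,'w7a')
```

```text
t33.2 F [-1.1 -0.   0. ] op0.0002 tcpF [ -0. 170. 250.]
```

View pics/w7.png

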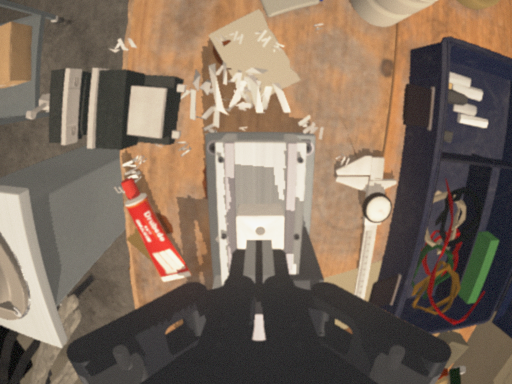

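View pics/w7a.png

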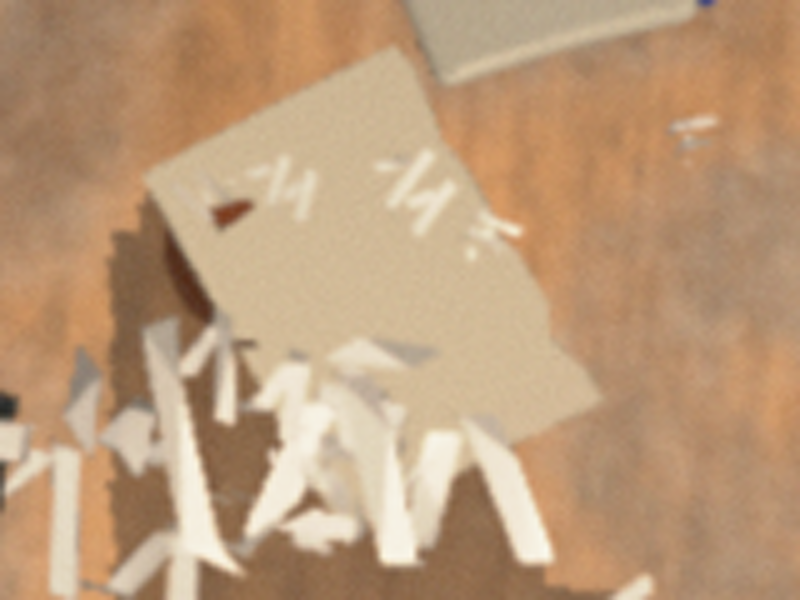

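```bash
python3 -c "
from h import *
crop('w7',200,125,120,90,6.6,'w7b')
c=load('w7')
for u,v,h in [(237,206,.106),(285,206,.106),(260,206,.106),(260,230,.106),(211,140,.084),(310,138,.084)]: print(u,v,(W2F(wpix_h(c,u,v,h))[0]*1e3).round(1))
c=load('top0')
for a,b,h in [(558,180,.106),(558,265,.106),(318,165,.106),(318,265,.106),(450,170,.128),(550,170,.128),(640,300,.084),(190,287,.084),(203,152,.084)]: print(a,b,(W2F(pix_h(c,95+a/6,165+b/6,h))[0]*1e3).round(1))
"
```

```text
237 206 [-17. 172. 106.]
285 206 [ 19.9 172.  106. ]
260 206 [  0.7 172.1 106. ]
260 230 [  0.7 151.7 106. ]
211 140 [-38.6 220.2  84. ]
310 138 [ 40.9 221.9  84. ]
558 180 [ 17.8  77.6 106. ]
558 265 [-14.   75.4 106. ]
318 165 [ 20.1 166.6 106. ]
318 265 [-17.2 163.3 106. ]
450 170 [ 15.6 113.4 128. ]
550 170 [ 16.9  77.3 128. ]
640 300 [-22.3  47.2  84. ]
190 287 [-23.7 215.6  84. ]
203 152 [ 28.  215.9  84. ]
```

View pics/w7b.png

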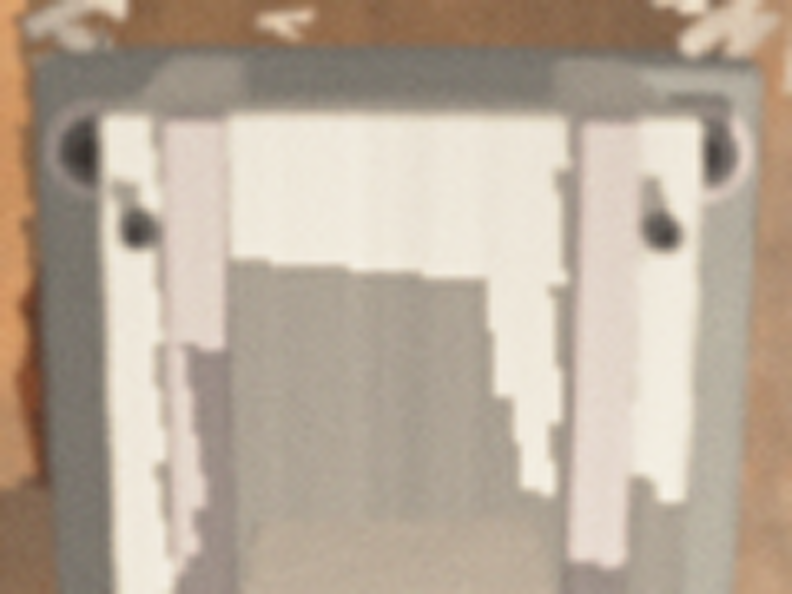

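Run:
```python
from h import *
x=.0008
env.movel(F2W([x,.215,.25])[0],velocity=.3)
print(env.movel(F2W([x,.215,.158])[0],velocity=.15,stop_force=10)); frep('down')
print(env.movel(F2W([x,.155,.158])[0],velocity=.05,stop_force=6)); frep('coarse')
snap('wrist','w8'); snap('scene','s8'); crop('s8',165,180,150,125,5,'s8a')
```

```text
False
down t34.3 F [ 0.6  0.4 -0.4] op-0.0002 tcpF [  1.3 215.  158.7]
False
coarse t35.6 F [ 0.6 -0.2 -0.1] op-0.0001 tcpF [  0.8 155.2 158.1]
```

View pics/w8.png

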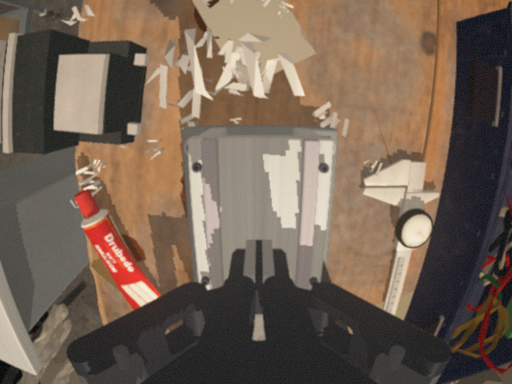

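View pics/s8a.png

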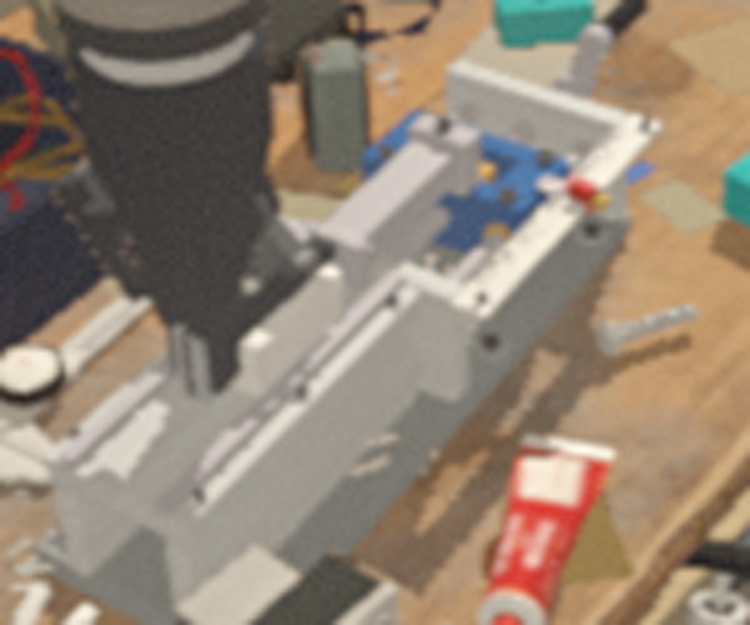

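Run:
```python
from h import *
x=.0008
print(env.movel(F2W([x,.143,.158])[0],velocity=.03,stop_force=6)); frep('a')
print(env.movel(F2W([x,.120,.158])[0],velocity=.012,stop_force=9)); frep('b')
env.dwell(.3); frep('c')
```

```text
False
a t36.3 F [ 0.2 -0.1 -0.3] op-0.0000 tcpF [  0.8 142.5 158. ]
True
b t37.1 F [-0.3  0.4  0.9] op-0.0001 tcpF [  0.8 138.8 158.1]
c t37.4 F [-0.2  0.5 -0.3] op0.0002 tcpF [  0.5 138.9 157.8]
```

Run:
```python
from h import *
x=.0008
y=.1388
while y>.133:
    y-=.0005
    s=env.movel(F2W([x,y,.158])[0],velocity=.01,stop_force=13); f=frep('y%.4f %s'%(y,s))
    if f[1]>8.5 or s: break
env.dwell(.2); frep('hold')
```

```text
y0.1383 False t37.6 F [ 0.1  2.4 -1.7] op0.0000 tcpF [  0.6 138.7 157.9]
y0.1378 False t37.9 F [-1.2  5.9 -2.7] op0.0000 tcpF [  0.6 138.7 158. ]
y0.1373 False t38.1 F [-0.2  6.8 -1.4] op0.0001 tcpF [  0.6 138.6 158.1]
y0.1368 False t38.4 F [-0.3  7.1 -1.2] op0.0002 tcpF [  0.6 138.5 158.2]
y0.1363 False t38.6 F [-0.7  8.4 -1.8] op0.0002 tcpF [  0.6 138.4 158.3]
y0.1358 False t38.9 F [-1.1 10.  -2.4] op-0.0003 tcpF [  0.6 138.4 158.3]
hold t39.1 F [ 0.4  9.9 -2. ] op0.0000 tcpF [  0.6 138.4 158.3]
```

Run:
```python
from h import *
x=.0008
env.movel(F2W([x,.1354,.158])[0],velocity=.01,stop_force=8); frep('p'); env.dwell(.4); frep('hold')
env.movel(F2W([x,.139,.158])[0],velocity=.02); frep('rel')
env.movel(F2W([x,.190,.158])[0],velocity=.15)
env.movel(F2W([x,.190,.26])[0],velocity=.3)
env.dwell(.1); snap('wrist','w9'); snap('scene','s9'); frep()
crop('s9',165,180,150,125,5,'s9a')
# look at the pointer again
env.reach(F2W([-.06,-.135,.20])[0],quat(90)); env.dwell(.3)
snap('wrist','w10'); frep(); crop('w10',180,40,120,100,6,'w10a')
```

```text
p t39.3 F [-0.6  9.6 -2.7] op-0.0002 tcpF [  0.6 138.3 158.4]
hold t39.7 F [-1.3 10.5 -2.3] op-0.0003 tcpF [  0.6 138.3 158.4]
rel t40.1 F [-0.7  1.8 -0.5] op-0.0003 tcpF [  0.8 138.7 158. ]
 t41.3 F [ 0.8  0.2 -1. ] op0.0001 tcpF [2.000e-01 1.890e+02 2.586e+02]
 t42.9 F [-0.6  0.2  0.4] op-0.0004 tcpF [ -59.7 -134.5  200.1]
```

View pics/s9a.png

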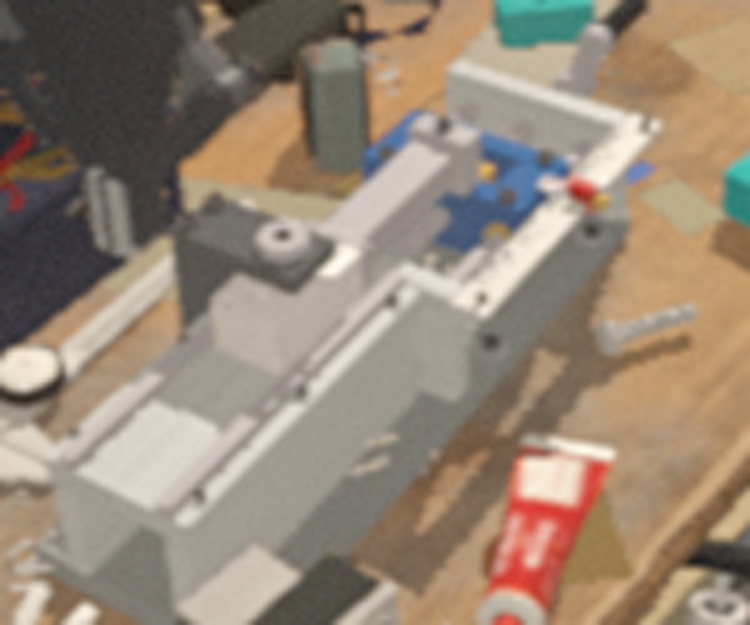

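View pics/w10.png

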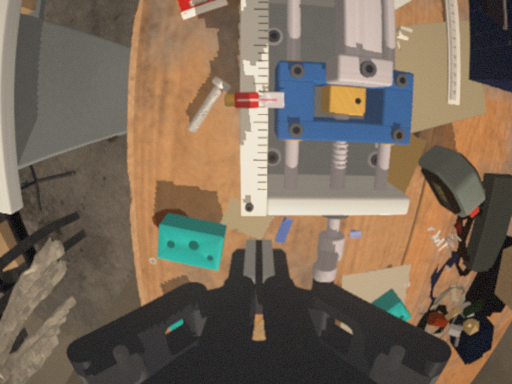

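View pics/w10a.png

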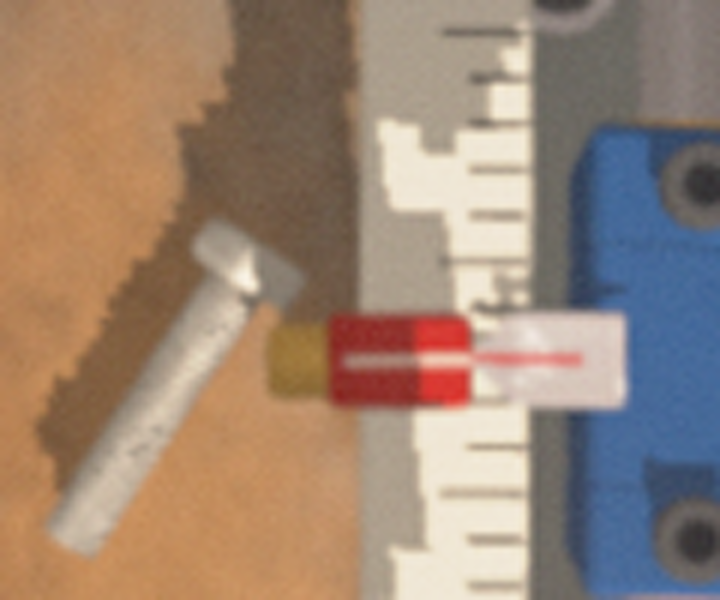

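```bash
python3 ptr.py w10 239 256 95 104 261 275 96 104
python3 - <<'E'
from h import *
env.movel(F2W([-.05,-.03,.23])[0],velocity=.25); env.dwell(.2)
snap('wrist','w11'); frep(); crop('w11',210,0,160,130,4.6,'w11a')
c=load('w11'); print(wproj(c,F2W([[0,.066,.106],[-.019,.066,.106],[-.019,.128,.106]])))
E
```

```text
239 99.79268292682927 [-72.09802023 -52.58546159  86.6       ]
tab x -72.1..-62.4 y med -52.51 sd 0.03 0.008
261 99.11578947368422 [-58.67876765 -52.20767418  80.1       ]
ptr x -58.7..-50.5 y med -52.35 sd 0.04 -0.012
ptr-tab 0.15434613326343083
 t43.7 F [ 0.1 -0.2 -0.2] op0.0000 tcpF [-50.3 -31.1 229.6]
[[336.39260972  78.77982605]
 [307.84049918  77.24798809]
 [306.95551545 -11.54386836]]
```

View pics/w11a.png

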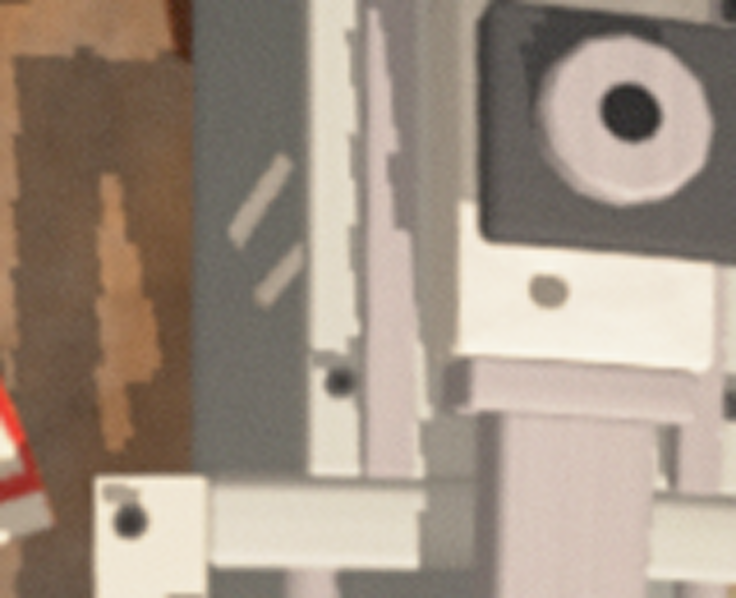

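The blank's edge lies flush against the stop head across its full width (crop row ~360, no gap), and the pointer is within 0.15–0.28 mm of the tab line. The robot is clear of everything, so I'm handing in.

```bash
python3 -c "
from h import *
job.job_done(); print(st()['time'])"
```

```text
the job is handed in; nothing more can be done
the job is handed in; nothing more can be done
```

The length stop is set on the tab line and the blank is seated against it. I handed the job in with the clock last read at 43.7 s of the 72 s allowed.

- **Stop setting:** I wound the crank back until the pointer stood about 5.4 mm past the tab on the crank's side. I then wound it in, so the last movement was towards the blank, with a small trim at the end.
- **Pointer check:** The pointer ended slightly past the line on the blank's side. Three looks before the push read +0.24 to +0.29 mm, and one after it read +0.15 mm. I left this rather than wind back and in again.
- **Blank:** I pushed it along the channel with closed fingers and held about 10 N, with a highest reading of 10.5 N. At first contact a slow move stopped on its 9 N limit, but the force had dropped to near zero by the next reading, so I pressed again in small steps.
- **Seating check:** The last picture shows the blank flush against the stop head with no visible gap. The finger's end position also agrees with the expected stop face to about 0.5 mm.
- **Other things on the bench:** I never touched the slide, the tab, the turquoise parts or anything else. The robot was clear of everything at hand-in.

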